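# Fill the slide box with grinding balls through the funnel

### The job

Slide the plywood box along its rails until it stands centred under the funnel's spout, then pick up the metal scoop by its bar and tip all five porcelain grinding balls through the funnel into the box. Afterwards stand the empty scoop upright on its wooden board again and let go, without shoving any of the other pots and tools around.

Things in the scene. Friction and masses are not known exactly. Their poses are not given: they have to be found in the camera images.
- station: Filling station, fixed. Plywood base 10 mm thick, x -200 to +100, y +-85 mm; origin on the bench below the funnel's axis, x along the rails, the way to push the box (roughly towards the robot's left). Rails beside the box, tops at z 22 mm. Steel funnel on two posts at x 0, y +-80 mm, up to z 142 mm. End block at x 86 to 98, z 10 to 40 mm.
- spout (a point): Centre of the round lower opening of the spout, 54 mm bore, 70 mm above the bench. The spout is a straight tube from 70 to 100 mm height, 60 mm outside.
- funnel_rim (a point): Centre of the funnel's open top, 150 mm above the bench, 142 mm inside, 148 mm outside diameter; the cone narrows to the spout at 100 mm height. It overhangs the box's outer wall (at its -x) when that is in place, so a vertical gripper behind the box runs into it; a tool leaning back away from the funnel by 30 to 45 degrees clears it.
- slide (a joint): Position of the box along the rails, m: grows along the station's +x; at 0.120 the box is centred under the spout. It starts at 0.00 to 0.04, can run on to 0.15 (no stop or catch at 0.120), needs about 2 N to move and stays where it is left.
- box_floor (a point): Centre of the inner floor of the open plywood box on the rails, 18 mm above the bench; axes as the station's. Box 112 x 112 mm outside, 100 x 100 inside, walls 6 mm, rim 59 mm and underside 12 mm above the bench. No handle: push on the outside of its wall at x = -56 mm.
- bat: Fixed wooden board 200 x 160 x 12 mm on which the scoop stands, origin at the centre of its underside.
- scoop: Loose aluminium scoop, about 0.18 kg, x -70 to +60 mm, 82 mm wide, side walls 38 mm tall; origin on its underside below the grip bar; closed back at +x, open mouth at -x. Floor 4 mm thick, flat behind x = 0, rising at 20 degrees from x = 0 to the mouth: the balls stay in while it is level and roll out when it is tipped mouth-down well over 20 degrees (45 is ample).
- scoop_bar (a point): Middle of the scoop's grip bar, 85 mm above its underside: a flat-sided bar across the scoop along its y, 16 mm thick (x), 22 mm tall (z), 74 mm free length between two side straps; open space under it.
- scoop_lip (a point): Middle of the upper edge of the scoop's mouth: x = -69 mm, z = 29 mm in the scoop's frame.
- ball1_center (a point): Centre of grinding ball 1 of 5, white porcelain, 20 mm diameter, 12 g, all alike, lying in the scoop at the start.
- ball2_center (a point): Centre of grinding ball 2 of 5, white porcelain, 20 mm diameter, 12 g, all alike, lying in the scoop at the start.
- ball3_center (a point): Centre of grinding ball 3 of 5, white porcelain, 20 mm diameter, 12 g, all alike, lying in the scoop at the start.
- ball4_center (a point): Centre of grinding ball 4 of 5, white porcelain, 20 mm diameter, 12 g, all alike, lying in the scoop at the start.
- ball5_center (a point): Centre of grinding ball 5 of 5, white porcelain, 20 mm diameter, 12 g, all alike, lying in the scoop at the start.
- cup: Loose bystander: brown stoneware cup, 66 mm wide, 60 mm tall, standing beyond the rails; origin at its underside.
- jar: Loose bystander: small white jar, 60 mm wide, 85 mm tall, beyond the funnel; origin at its underside.
- glaze_bottle: Loose bystander: white bottle, 56 mm wide, 130 mm tall, beyond the board; origin at its underside.
- upturned_bowl: Loose bystander: grey clay bowl upside down, 170 mm wide, 74 mm tall, beside the board (either side of it); origin at its underside.
- rolling_pin: Loose bystander: wooden rolling pin lying on the bench to the robot's left, 340 mm long, 44 mm thick; origin below its middle.
- brush: Loose bystander: flat brush lying on the bench to the robot's right; origin at its underside.
There are look-alikes about, which are no part of the job. Of the things shaped like the scoop, the aluminium one is meant.

How it is judged:
On the way, in this order (a step that is already met when the one before it is completed fails the run):
1. the box stands still, centred under the spout (horizontal distance between box_floor and spout below 0.015 m and velocity of joint slide between -0.01 and 0.01 m/s), for 0.2 s.
2. all five balls lie in the box, which is still under the spout (horizontal distance between box_floor and spout below 0.015 m and horizontal distance between each of ball1_center, ball2_center, ball3_center, ball4_center, ball5_center and box_floor below 0.063 m and z of ball1_center in the frame of box_floor between 0 and 0.036 m and z of ball2_center in the frame of box_floor between 0 and 0.036 m and z of ball3_center in the frame of box_floor between 0 and 0.036 m and z of ball4_center in the frame of box_floor between 0 and 0.036 m and z of ball5_center in the frame of box_floor between 0 and 0.036 m), for 0.2 s.
At the end, for the whole second after the job is handed in: The box is within 15 mm of centred under the spout, all five balls lie inside it, and the empty scoop stands released and at rest on the wooden board, upright within 6 degrees, its origin within 60 mm of the board's centre (all of step 2 and angle between scoop's own z axis and vertical below 0.1 rad and horizontal distance between scoop and bat below 0.06 m and z of scoop in the frame of bat between 0.008 and 0.016 m and linear speed of scoop below 0.02 m/s); the robot touches nothing.
It fails at once if another pot or tool (cup, jar, glaze bottle, upturned bowl, rolling pin, brush) is shoved more than 40 mm (distance of any of cup, jar, glaze_bottle, upturned_bowl, rolling_pin, brush from where it was at the start of the episode above 0.04 m).
It also fails if it takes over 72 s, if anything falls off the work surface, if the arm or the gripper's body presses on something with over 40 N, if the wrist force passes 120 N, or if a joint passes its speed limit or range.

### The arm

A 6-joint arm with a two-finger parallel gripper is mounted at the origin on the work surface. World frame = base frame: x ahead of the robot, y to its left, z up, the work surface at z = 0. Lengths are in m, angles in rad, forces in N, time in s.
With the tool pointing down it reaches from about 0.275 to 0.85 m from the base axis. Payload 5.2 kg.
Tool frame: the origin (TCP) lies at the very end of the fingers, on their centre line; the grasp point (between the pads) lies 19 mm behind it (bot.grip_depth is the distance from the TCP to the grasp point, in m); z points along the fingers, y is the line along which they close (so a half turn about z gives the same grasp; the last joint's range is limited). The gripper opens to 85 mm and grips with 20 to 120 N. Pads are 22 mm wide; open, the fingers measure 114 mm over their backs; the gripper's body (76 mm by 85 mm) begins 54 mm behind the grasp point. The pads swing forward as they close: fully open they stand 13 mm farther back than shut.
Start: joints at [-1.34, 0.259, 1.535, -0, 1.348, -0.203], TCP at [0.231, -0.499, 0.231] pointing down, gripper open.
Joint ranges: [-3.14, 3.14], [-0.91, 2.08], [0.19, 2.58], [-1.22, 4.36], [0.22, 2.71], [-3.12, 3.12]. Speed limits (rad/s): [2.57, 2.57, 3.14, 3.14, 3.14, 3.14].

### API

Orientations are given as a unit quaternion [w, x, y, z].
In Python, from plant import bot gives the robot as it stands.
- The arm moves only by the tool jog_arm, never from a script. Its argument "motion" is a list of rows, each a list of 7 numbers: the shift along the world's x, y, z scaled (see below), then the turn, a rotation vector about the world's x, y, z scaled (see below), then the finger opening in mm, from 0 to 85.4. In form: [[tx, ty, tz, wx, wy, wz, jaw], ...]. A call has 1 to 12 rows; each row shifts and turns the commanded pose from where the row before left it; what a row does not reach is not made up. The controller multiplies each number of a shift by 2.5 cm and each number of a turn by 0.08 rad. A row lasts 1/12 s, in which the tool goes at most 41.7 mm and 7.16 degrees, less where a joint would pass 70% of its speed; a pose out of reach is approached as far as the arm can. A call with a number of a shift or a turn outside -1 to 1 is refused whole. A call with a gripper value outside its range is refused whole. The fingers move at their own pace and stop on an object; the grip force is fixed at half the most. Time passes only in rows, so rows that do not move let the fingers close. It gives the time, the measured TCP pose, the force, the opening and the grip force at its end, in the units of the state.
- bot.sense(): the state, without advancing time (a new reading comes with each control period).
- bot.capture(name): name is "scene" or "side" or "wrist"; returns (picture, depth): 420x560x3 uint8, blue, green, red; 420x560 float32, m along the optical axis (not along the pixel's ray), 0 where there is no reading.
- bot.camera_model(name): a dict with "intrinsics" (3x3 intrinsics, pixels), "k1" (the pictures are not rectified: a ray, as slopes to the right and down, at radius r is drawn at 1 + k1 r^2 times it, then the intrinsics apply), "xyz" and "attitude" of the camera in the world; the wrist camera has in their place "tool_from_camera" (4x4, takes a point from camera to tool coordinates, whose origin is the TCP and whose axes are the flange's). Camera axes: x right, y down, z forward; pixel columns grow to the right and rows downward; lengths in m; the calibration is good to about 2 mm. A picture is of the moment at which its call begins: read the wrist's pose just before it. camera_model takes no time and is no camera call.
- bot.job_done(): hands the job in; it is judged then, once.
The state is a dict: "time_s": time; "qpos": joint angles; "joint_velocities": joint speeds; "tau": joint torques, N m; "tcp_pos": TCP position; "ee_rot": TCP orientation; "force": force on the tool from outside, world axes, zero at the start; "torque": the same for the moment, N m; "width": opening from 0.0 (shut) to 1.0 (fully open); "grasp_force": force on a finger pad.
Only numpy, scipy, OpenCV 4.12 (cv2) and the standard library are available. Lean on these libraries where they do the work, as an engineer would, in place of code of your own. Each camera call takes 0.05 s, during which the arm holds its last target. There are 200 camera calls.

## Working session

There is one attempt and no reset: what is moved stays moved. The work goes in short steps, Python scripts to look and compute and a tool call to move; the robot and the scene stay as the last step left them, time stands still between calls to the robot, and variables do not carry over. Pictures are saved under pics/ and viewed, at most 10 in all, crops included, and the job is handed in when it is done.

Besides the shell and the picture viewer there is one more tool, called after "Request:" as name(argument=value, ...) on one line, values as JSON. jog_arm: Moves the arm, as the interface text tells. Shifts and turns lie within -1 to 1; 1 stands for 2.5 cm of shift or 0.08 rad of turn. Its arguments: {"type":"object","properties":{"motion":{"type":"array"}},"required":["motion"]}

```bash
mkdir -p pics; ls; cat > h.py <<'E'
import numpy as np, cv2
from scipy.spatial.transform import Rotation as R
from plant import bot
def pose(name):
    m=bot.camera_model(name); K=np.array(m["intrinsics"])
    if name=="wrist":
        s=bot.sense(); q=s["ee_rot"]; T=np.eye(4); T[:3,:3]=R.from_quat([q[1],q[2],q[3],q[0]]).as_matrix(); T[:3,3]=s["tcp_pos"]
        T=T@np.array(m["tool_from_camera"])
    else:
        a=np.array(m["attitude"]); T=np.eye(4); T[:3,3]=m["xyz"]
        T[:3,:3]=a if a.shape==(3,3) else R.from_quat([a[1],a[2],a[3],a[0]]).as_matrix()
    return K,m["k1"],T
def look(name,tag):
    K,k1,T=pose(name); im,d=bot.capture(name)
    cv2.imwrite(f"pics/{tag}.png",im)
    np.savez(f"{tag}.npz",im=im,d=d,K=K,k1=k1,T=T,P=cloud(d,K,k1,T))
def cloud(d,K,k1,T):
    v,u=np.mgrid[:d.shape[0],:d.shape[1]].astype(np.float32)
    p=cv2.undistortPoints(np.stack([u.ravel(),v.ravel()],1)[:,None].astype(np.float64),K,np.array([k1,0,0,0.]))[:,0]
    z=d.ravel(); P=np.c_[p*z[:,None],z]; P=P@T[:3,:3].T+T[:3,3]; P[z==0]=np.nan
    return P.reshape(*d.shape,3)
E
python3 - <<'E'
from h import *
for n in("scene","side"): look(n,n+"0"); m=bot.camera_model(n); print(n,m["xyz"],m["attitude"],m["k1"])
im=np.hstack([cv2.imread(f"pics/{n}0.png") for n in("scene","side")])
print(bot.sense())
E
```

```text
pics
scene [ 1.21960046 -0.48601591  1.04266634] [-0.33446658  0.84633     0.38300721 -0.15862884] -0.10382219408598174
side [ 0.21981569 -0.99592057  1.19203795] [-0.38711588  0.90983628 -0.13526327  0.06358528] -0.03792819654762614
{'time_s': 0.1, 'qpos': array([-1.33978428e+00,  2.59289242e-01,  1.53593154e+00,  2.09323757e-05,
        1.34799491e+00, -2.02798061e-01]), 'joint_velocities': array([ 3.07852639e-04, -1.67793326e-03, -1.21748609e-03, -1.05640833e-03,
       -2.04386185e-05,  4.47405540e-04]), 'tau': array([ 2.15014916e-03, -4.46968210e+01, -2.91248381e+01, -2.50930170e-04,
        6.30624098e-03,  1.09823361e-05]), 'tcp_pos': array([ 0.23110611, -0.49859445,  0.23056442]), 'ee_rot': array([-8.11583871e-04,  9.76568361e-01,  2.15205896e-01, -1.24314516e-06]), 'force': array([-0.14244604,  0.26562012,  0.11122979]), 'torque': array([ 0.00929092,  0.00924515, -0.02960347]), 'grasp_force': 0.0, 'width': 1.0016383150400674}
```

View pics/scene0.png

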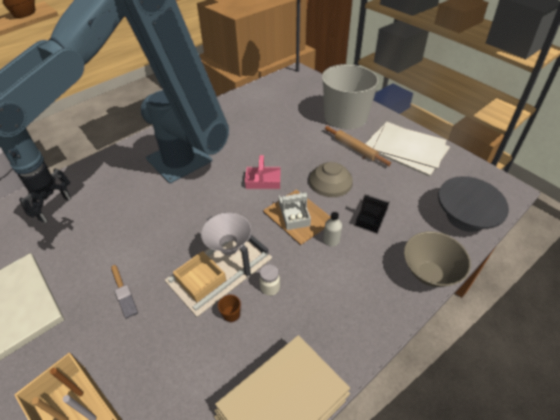

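View pics/side0.png

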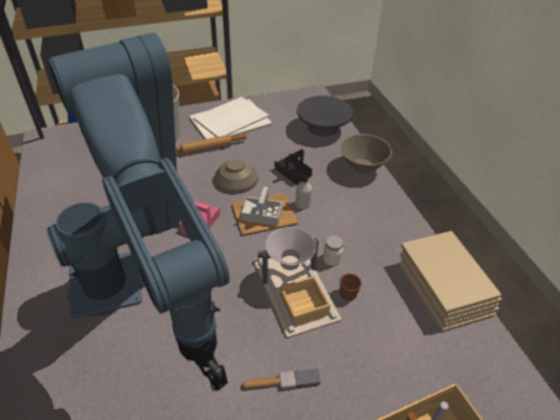

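Both pictures agree. In scene, the funnel is at about (227,237), the box at (200,280) on the robot's right, the scoop with balls at (294,212) on its board, the bowl at (331,180) and the bottle at (333,230). Next I'll measure from the depth clouds.

```bash
python3 - <<'E'
from h import *
for n in("scene","side"):
    D=np.load(n+"0.npz"); P=D["P"]; 
    pts=dict(scene=dict(funnel=(227,237),box=(200,280),scoop=(294,212),bowl=(331,180),bottle=(333,230),jar=(270,280),cup=(231,308)),
             side=dict(funnel=(289,255),box=(307,300),scoop=(262,210),bowl=(236,176),bottle=(304,194),jar=(333,250),cup=(350,287)))[n]
    print(n); 
    for k,(u,v) in pts.items(): print(k,P[v,u].round(3))
# board & base top-down height maps
P=np.vstack([np.load(n+"0.npz")["P"].reshape(-1,3) for n in("scene","side")]);C=np.vstack([np.load(n+"0.npz")["im"].reshape(-1,3) for n in("scene","side")])
ok=~np.isnan(P[:,0]);P=P[ok];C=C[ok]
# topdown map 1mm x: rows = x 0.7->0.2 , cols = y 0.35 -> -0.45
o=np.argsort(P[:,2]);P=P[o];C=C[o]
m=(P[:,0]>.2)&(P[:,0]<.75)&(P[:,1]>-.45)&(P[:,1]<.3)&(P[:,2]<.2);P=P[m];C=C[m]
im=np.zeros((550,750,3),np.uint8)
for p,c in zip(P,C):
    r=int((.75-p[0])*1000);q=int((.3-p[1])*1000); im[max(r-1,0):r+2,max(q-1,0):q+2]=c
cv2.imwrite("pics/top.png",im)
E
```

```text
scene
funnel [ 0.528 -0.121  0.087]
box [ 0.561 -0.256  0.02 ]
scoop [0.545 0.146 0.021]
bowl [0.543 0.331 0.058]
bottle [0.725 0.148 0.083]
jar [ 0.733 -0.118  0.081]
cup [ 0.692 -0.236  0.004]
side
funnel [ 0.561 -0.109  0.072]
box [ 0.574 -0.244  0.015]
scoop [0.538 0.108 0.07 ]
bowl [0.501 0.323 0.054]
bottle [0.701 0.14  0.072]
jar [ 0.7   -0.127  0.071]
cup [ 0.72  -0.233  0.008]
```

View pics/top.png

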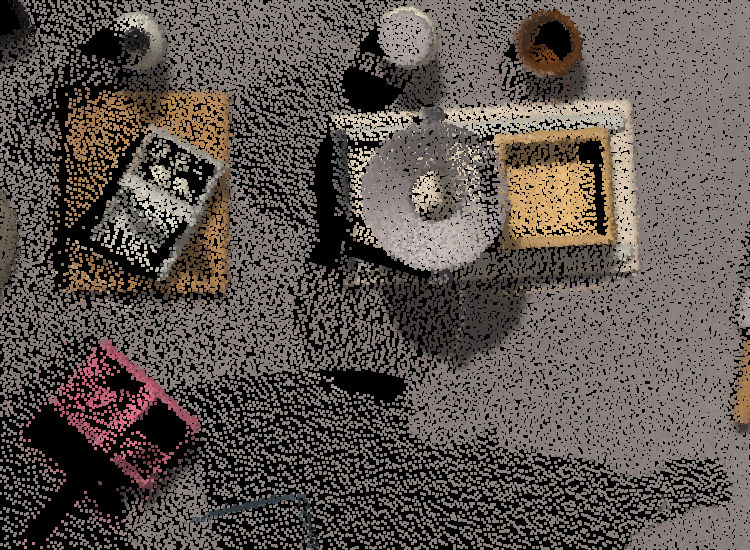

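The top-down map is clear. The funnel is near (0.555,-0.13), the box at about (0.56,-0.256), the board at about (0.555,0.155), and the scoop is yawed on it. Next I'll fit these and work out which end is the mouth.

```bash
python3 - <<'E'
from h import *
from scipy.optimize import least_squares
for n in("scene","side"):
    P=np.load(n+"0.npz")["P"].reshape(-1,3);P=P[~np.isnan(P[:,0])]
    def sel(x0,x1,y0,y1,z0,z1): return P[(P[:,0]>x0)&(P[:,0]<x1)&(P[:,1]>y0)&(P[:,1]<y1)&(P[:,2]>z0)&(P[:,2]<z1)]
    f=sel(.45,.65,-.24,-.03,.146,.156)
    r=least_squares(lambda c:np.hypot(f[:,0]-c[0],f[:,1]-c[1])-.0725,[.555,-.13],loss="soft_l1",f_scale=.002)
    print(n,"funnel",len(f),r.x.round(4),f[:,2].max().round(3))
    b=sel(.47,.66,-.345,-.20,.054,.063); R2=cv2.minAreaRect((b[:,:2]*1000).astype(np.float32)); print("box rim",len(b),R2)
    g=sel(.45,.70,-.36,.0,.005,.027); print("base+rails",cv2.minAreaRect((g[:,:2]*1000).astype(np.float32)))
    g=sel(.43,.68,.05,.26,.008,.016); print("bat",cv2.minAreaRect((g[:,:2]*1000).astype(np.float32)))
    s=sel(.43,.66,.06,.26,.044,.056); print("scoop walls",cv2.minAreaRect((s[:,:2]*1000).astype(np.float32)))
    s=sel(.43,.66,.06,.26,.09,.115); print("bar",len(s),s.mean(0).round(4),cv2.minAreaRect((s[:,:2]*1000).astype(np.float32)),s[:,2].max())
    print("bar med",np.median(s,0).round(4)); w=sel(.43,.66,.06,.26,.020,.040); 
P=np.vstack([np.load(n+"0.npz")["P"].reshape(-1,3) for n in("scene","side")]);C=np.vstack([np.load(n+"0.npz")["im"].reshape(-1,3) for n in("scene","side")])
m=(P[:,0]>.45)&(P[:,0]<.65)&(P[:,1]>.06)&(P[:,1]<.26)&(P[:,2]>.005)&(P[:,2]<.2);P=P[m];C=C[m]
# colour-coded height map 4px/mm->3px/mm
o=np.argsort(P[:,2]);im=np.zeros((600,800,3),np.uint8)
D=np.load("scene0.npz")["im"];im[:,200:]=0
cr=cv2.resize(np.load("scene0.npz")["im"][182:252,255:345],(400,311),interpolation=cv2.INTER_CUBIC)
cr2=cv2.resize(np.load("side0.npz")["im"][180:240,225:310],(400,282),interpolation=cv2.INTER_CUBIC)
im[:311,:400]=cr;im[311:593,:400]=cr2
lut=cv2.applyColorMap(np.arange(256,dtype=np.uint8)[:,None],cv2.COLORMAP_JET)[:,0]
for p in P[o]:
    r=int((.65-p[0])*2000);q=400+int((.26-p[1])*2000); cv2.circle(im,(q,r),2,lut[min(255,int(p[2]*2200))].tolist(),-1)
cv2.imwrite("pics/scoop0.png",im)
E
```

```text
scene funnel 272 [ 0.5553 -0.1354] 0.155
box rim 313 ((560.8988037109375, -254.3112335205078), (116.47981262207031, 113.17131042480469), 3.928623676300049)
base+rails ((575.8721923828125, -178.36412048339844), (356.5694885253906, 248.05856323242188), 89.35991668701172)
bat ((564.0726928710938, 160.67306518554688), (176.9352569580078, 213.38365173339844), 89.86399841308594)
scoop walls ((547.7366943359375, 143.14682006835938), (82.46517944335938, 133.29281616210938), 61.100059509277344)
bar 172 [0.5537 0.1383 0.103 ] ((552.4712524414062, 140.06781005859375), (81.88685607910156, 22.002456665039062), 64.4513168334961) 0.1122477997059459
bar med [0.5536 0.1388 0.1054]
side funnel 233 [ 0.5547 -0.1373] 0.154
box rim 308 ((559.8593139648438, -257.62152099609375), (113.8777847290039, 115.77104949951172), 1.2155815362930298)
base+rails ((574.9636840820312, -186.640625), (346.0926818847656, 249.17227172851562), 89.88095092773438)
bat ((554.4547119140625, 151.55178833007812), (168.50035095214844, 231.06884765625), 88.49024200439453)
scoop walls ((548.3252563476562, 141.08084106445312), (92.65916442871094, 130.18031311035156), 60.086124420166016)
bar 112 [0.5497 0.1338 0.105 ] ((551.6815795898438, 139.27517700195312), (84.53056335449219, 16.875564575195312), 62.05706024169922) 0.11341185546497035
bar med [0.5489 0.1312 0.1064]
```

View pics/scoop0.png

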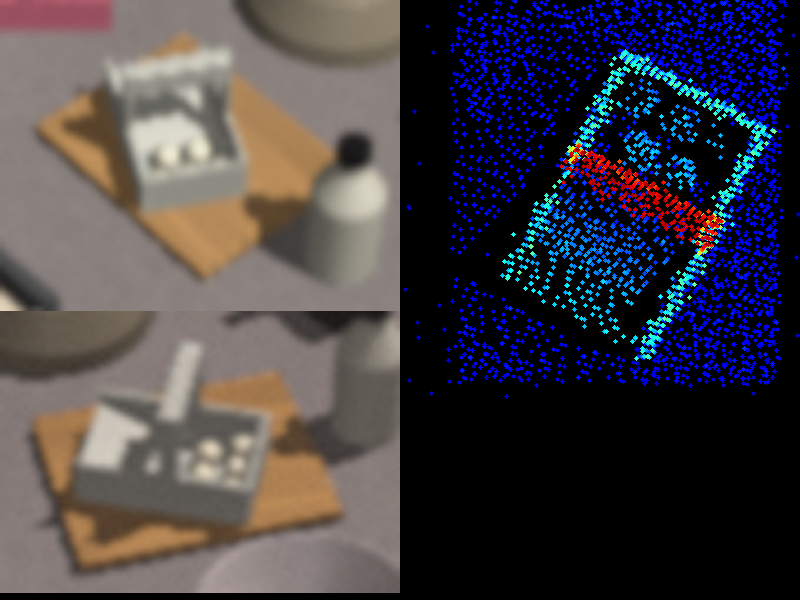

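The scoop's mouth faces the robot and left, with scoop +x at yaw of about -29° and the bar at (0.552,0.140). The balls lie behind the bar. The box needs to travel about 0.12 m, from y -0.256 to -0.136. I'll close the fingers, lean the tool and move behind the box.

Request:
jog_arm(motion=[[1,0.3,0,0,0,-0.9,0],[1,0.3,0,0,0,-0.9,0],[1,0.3,0,0,0,-0.9,0],[1,0.3,0,0,0,-0.9,0],[1,0.3,0,0,0,-0.9,0],[1,0.3,0,0,0,-0.9,0],[1,0.3,0,0.8,0,0,0],[1,0.3,0,0.8,0,0,0],[1,0.3,0,0.8,0,0,0],[1,0.3,0,0.8,0,0,0],[1,0.3,0,0.8,0,0,0],[1,0.3,0,0.8,0,0,0]])

```text
time_s: 1.1
tcp_pos: [0.5323, -0.4085, 0.2311]
ee_rot: [-0.192, 0.981, 0.001, -0.0]
force: [0.7, 0.2, -0.4]
width: 0.002
grasp_force: 0.0
```

Request:
jog_arm(motion=[[0.3,0.3,-0.5,0.8,0,0,0],[0.3,0.3,-0.5,0.8,0,0,0],[0.3,0.3,-0.5,0.8,0,0,0],[0.2,0.3,-0.5,0.8,0,0,0],[0.2,0.3,-0.5,0.8,0,0,0],[0,0.3,-0.5,0.7,0,0,0],[0,0,0,0,0,0,0],[0,0,0,0,0,0,0]])

```text
time_s: 1.77
tcp_pos: [0.563, -0.3639, 0.1541]
ee_rot: [-0.372, 0.928, 0.0, -0.001]
force: [-0.7, 0.2, 0.1]
width: 0.001
grasp_force: 0.0
```

Request:
jog_arm(motion=[[0,0,-0.8,0,0,0,0],[0,0,-0.8,0,0,0,0],[0,0,-0.8,0,0,0,0],[0,0,-0.8,0,0,0,0],[0,0,-0.8,0,0,0,0],[0,0,-0.6,0,0,0,0],[0,0.4,0,0,0,0,0],[0,0.4,0,0,0,0,0],[0,0.4,0,0,0,0,0],[0,0.4,0,0,0,0,0],[0,0.4,0,0,0,0,0],[0,0.4,0,0,0,0,0]])

```text
time_s: 2.77
tcp_pos: [0.5641, -0.305, 0.0429]
ee_rot: [-0.369, 0.93, 0.001, 0.001]
force: [-1.8, -3.2, 0.4]
width: 0.002
grasp_force: 1.4
```

Request:
jog_arm(motion=[[0,0.3,0,0,0,0,0],[0,0.3,0,0,0,0,0],[0,0.3,0,0,0,0,0],[0,0.3,0,0,0,0,0],[0,0.3,0,0,0,0,0],[0,0.3,0,0,0,0,0],[0,0.3,0,0,0,0,0],[0,0.3,0,0,0,0,0],[0,0.2,0,0,0,0,0],[0,0.1,0,0,0,0,0],[0,0,0,0,0,0,0]])

```text
time_s: 3.68
tcp_pos: [0.5637, -0.2355, 0.0413]
ee_rot: [-0.371, 0.928, 0.001, 0.0]
force: [-0.6, -0.2, 1.1]
width: 0.004
grasp_force: 0.0
```

```bash
cat > box.py <<'E'
from h import *
import sys
for n in("scene","side"):
    look(n,n+sys.argv[1])
    P=np.load(n+sys.argv[1]+".npz")["P"].reshape(-1,3);P=P[~np.isnan(P[:,0])]
    def sel(x0,x1,y0,y1,z0,z1): return P[(P[:,0]>x0)&(P[:,0]<x1)&(P[:,1]>y0)&(P[:,1]<y1)&(P[:,2]>z0)&(P[:,2]<z1)]
    b=sel(.47,.66,-.345,0,.055,.062); print(n,len(b),np.histogram(b[:,1],np.arange(-.35,.0,.01))[0])
    f=sel(.47,.66,-.345,0,.0145,.024)
    # strip of box rim on robot side & far side
    for x0,x1 in((.49,.515),(.60,.62)):
        w=b[(b[:,0]>x0)&(b[:,0]<x1)]
        if len(w): print(x0,"y",np.percentile(w[:,1],[0,3,97,100]).round(4),len(w))
s=bot.sense();print(s["tcp_pos"].round(4),s["force"].round(1))
E
python3 box.py 1
```

```text
scene 231 [ 0  0  0  3  3  4  2  0  0  5  5 12 56 16 16 16 12 11  8  7  5 13 29  8
  0  0  0  0  0  0  0  0  0  0]
0.49 y [-0.2241 -0.2209 -0.1791 -0.1787] 32
0.6 y [-0.2284 -0.2271 -0.1315 -0.1258] 79
side 93 [ 0  1  0  0  0  0  0  0  0  0  0 10 20 11  5  3  3  6  4  4  9  8  7  2
  0  0  0  0  0  0  0  0  0  0]
0.49 y [-0.2367 -0.236  -0.2113 -0.2105] 16
0.6 y [-0.2282 -0.2274 -0.1373 -0.1358] 49
[ 0.5639 -0.2361  0.0413] [0.2 0.8 0.5]
```

Request:
jog_arm(motion=[[0,0.2,0,0,0,0,0],[0,0.2,0,0,0,0,0],[0,0.2,0,0,0,0,0],[0,0.2,0,0,0,0,0],[0,0.15,0,0,0,0,0],[0,0.1,0,0,0,0,0],[0,0.05,0,0,0,0,0],[0,0,0,0,0,0,0]])

```text
time_s: 4.45
tcp_pos: [0.5638, -0.2085, 0.0414]
ee_rot: [-0.371, 0.929, 0.001, 0.0]
force: [-0.2, -0.5, -0.7]
width: 0.002
grasp_force: 0.2
```

```bash
cat > box2.py <<'E'
from h import *
import sys
# box position: wall profile of vertical points z .03-.062 in slabs, and rim edges, vs. initial
for k in sys.argv[1:]:
  for n in("scene","side"):
    P=np.load(n+k+".npz")["P"].reshape(-1,3);P=P[~np.isnan(P[:,0])]
    b=P[(P[:,2]>.054)&(P[:,2]<.063)&(P[:,1]>-.36)&(P[:,1]<-.02)&(P[:,0]>.485)&(P[:,0]<.635)]
    far=b[(b[:,0]>.595)]; 
    lo=b[(b[:,0]>.585)&(b[:,0]<.605)|(b[:,0]>.515)&(b[:,0]<.54)]; 
    y=np.sort(far[:,1]); print(k,n,len(y),"far-wall y 2/98%",np.percentile(y,[2,98]).round(4),end=" ")
    h,e=np.histogram(lo[:,1],np.arange(-.36,0,.004)); i=np.argsort(h)[-4:]; print([(e[j].round(3),h[j]) for j in sorted(i)])
E
python3 box.py 2 | tail -1; python3 box2.py 0 1 2
```

```text
[ 0.5639 -0.2087  0.0414] [ 0.1  0.1 -0.1]
0 scene 131 far-wall y 2/98% [-0.3066 -0.1951] [(np.float64(-0.312), np.int64(10)), (np.float64(-0.308), np.int64(14)), (np.float64(-0.208), np.int64(6)), (np.float64(-0.204), np.int64(15))]
0 side 109 far-wall y 2/98% [-0.3086 -0.1337] [(np.float64(-0.312), np.int64(18)), (np.float64(-0.308), np.int64(14)), (np.float64(-0.208), np.int64(12)), (np.float64(-0.204), np.int64(17))]
1 scene 100 far-wall y 2/98% [-0.2283 -0.1274] [(np.float64(-0.232), np.int64(4)), (np.float64(-0.228), np.int64(13)), (np.float64(-0.128), np.int64(9)), (np.float64(-0.124), np.int64(12))]
1 side 68 far-wall y 2/98% [-0.2274 -0.1335] [(np.float64(-0.156), np.int64(1)), (np.float64(-0.148), np.int64(2)), (np.float64(-0.016), np.int64(0)), (np.float64(-0.012), np.int64(0))]
2 scene 89 far-wall y 2/98% [-0.2015 -0.0902] [(np.float64(-0.204), np.int64(6)), (np.float64(-0.2), np.int64(11)), (np.float64(-0.196), np.int64(3)), (np.float64(-0.096), np.int64(2))]
2 side 46 far-wall y 2/98% [-0.2001 -0.1305] [(np.float64(-0.208), np.int64(1)), (np.float64(-0.156), np.int64(1)), (np.float64(-0.016), np.int64(0)), (np.float64(-0.012), np.int64(0))]
```

Request:
jog_arm(motion=[[0,0.15,0,0,0,0,0],[0,0.15,0,0,0,0,0],[0,0.1,0,0,0,0,0],[0,0.08,0,0,0,0,0],[0,0.02,0,0,0,0,0],[0,0,0,0,0,0,0],[0,0,0,0,0,0,0]])

```text
time_s: 5.13
tcp_pos: [0.5638, -0.1963, 0.0413]
ee_rot: [-0.371, 0.929, 0.001, 0.0]
force: [-0.1, -0.4, 0.5]
width: 0.002
grasp_force: 0.2
```

```bash
python3 box.py 3 | tail -1; python3 box2.py 3; python3 - <<'E'
from h import *
# correlate rim/wall shift via ICP-like 1D: box floor visible through? compare wood points height .05-.063 far strip
for n in("scene","side"):
    S=[]
    for k in "023":
        P=np.load(n+k+".npz")["P"].reshape(-1,3)
        b=P[(P[:,2]>.03)&(P[:,2]<.063)&(P[:,0]>.53)&(P[:,0]<.60)&(P[:,1]>-.36)&(P[:,1]<-.19)]
        S.append((k,len(b),np.percentile(b[:,1],[5,50]).round(3)))
    print(n,S)
E
```

```text
[ 0.5638 -0.1963  0.0413] [-0.1 -0.1  0.6]
3 scene 85 far-wall y 2/98% [-0.189  -0.0776] [(np.float64(-0.192), np.int64(9)), (np.float64(-0.188), np.int64(9)), (np.float64(-0.084), np.int64(5)), (np.float64(-0.08), np.int64(7))]
3 side 33 far-wall y 2/98% [-0.1858 -0.1288] [(np.float64(-0.2), np.int64(1)), (np.float64(-0.196), np.int64(1)), (np.float64(-0.016), np.int64(0)), (np.float64(-0.012), np.int64(0))]
scene [('0', 169, array([-0.311, -0.205])), ('2', 124, array([-0.282, -0.204])), ('3', 86, array([-0.278, -0.201]))]
side [('0', 330, array([-0.311, -0.301])), ('2', 5, array([-0.289, -0.204])), ('3', 4, array([-0.283, -0.193]))]
```

View pics/scene3.png

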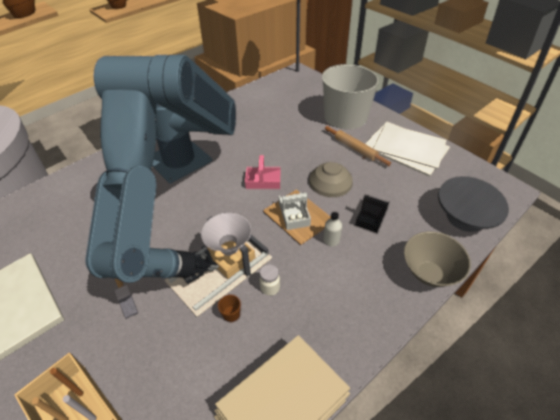

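The box is centred: its rim bands give centre y -0.136, and the funnel is at -0.136. I'll retreat along the tool axis, go upright and check the joints.

Request:
jog_arm(motion=[[0,-0.4,0.4,0,0,0,0],[0,-0.9,0.8,0,0,0,0],[0,-0.9,0.8,0,0,0,0],[0,-0.9,0.8,0,0,0,0],[0,-0.9,0.9,0,0,0,0],[0,-0.9,0.9,0,0,0,0],[0,0,1,-0.9,0,0,30],[0,0,1,-0.9,0,0,60],[0,0,1,-0.9,0,0,60],[0,0,1,-0.9,0,0,60],[0,0,1,-0.9,0,0,60],[0,0,1,-0.9,0,0,60]])

```text
time_s: 6.23
tcp_pos: [0.5637, -0.3189, 0.3079]
ee_rot: [-0.162, 0.987, 0.001, 0.001]
force: [1.0, -0.4, 0.6]
width: 0.704
grasp_force: 0.0
```

Request:
jog_arm(motion=[[0,0.9,0,-0.9,0,0,60],[0,0.9,0,-0.9,0,0,60],[0,0.9,0,-0.9,0,0,60],[0,0.9,0,-0.9,0,0,60],[0,0.9,0,-0.5,0,0,60],[0,1,0,0,0,0.9,60],[0,1,0,0,0,0.9,60],[0,1,0,0,0,0.9,60],[0,1,0,0,0,0.9,60],[0,1,0,0,0,0.9,60],[0,1,0,0,0,0.9,60],[0,1,0,0,0,0.9,60]])

```text
time_s: 7.23
tcp_pos: [0.5633, -0.0299, 0.3063]
ee_rot: [-0.0, 0.968, 0.252, -0.0]
force: [0.6, 0.2, 0.1]
width: 0.705
grasp_force: 0.0
```

Request:
jog_arm(motion=[[0,1,0,0,0,0.9,60],[0,1,0,0,0,0.9,60],[0,1,0,0,0,0.9,60],[0,1,0,0,0,0.9,60],[0,1,0,0,0,0.9,60],[0,1,0,0,0,0.9,60],[0,1,-0.4,0,0,0.9,60],[0,0.8,-0.6,0,0,0.8,60],[0,0,-1,0,0,0,60],[0,0,-1,0,0,0,60],[0,0,0,0,0,0,60],[0,0,0,0,0,0,60]])

```text
time_s: 8.23
tcp_pos: [0.5626, 0.1637, 0.2302]
ee_rot: [-0.001, 0.859, 0.512, -0.002]
force: [0.7, 0.1, 0.2]
width: 0.705
grasp_force: 0.0
```

```bash
python3 - <<'E'
from h import *
s=bot.sense();q=s["ee_rot"];M=R.from_quat([q[1],q[2],q[3],q[0]]).as_matrix();print(s["qpos"].round(2),s["tcp_pos"].round(3),"tool y az",np.degrees(np.arctan2(M[1,1],M[0,1])),"z",M[:,2].round(3))
look("wrist","w1");look("scene","scene4")
K,k1,T=pose("wrist");print(T[:3,3].round(3))
for n in("w1","scene4"):
    P=np.load(n+".npz")["P"].reshape(-1,3);P=P[~np.isnan(P[:,0])]
    f=lambda z0,z1:P[(abs(P[:,0]-.55)<.1)&(abs(P[:,1]-.14)<.09)&(P[:,2]>z0)&(P[:,2]<z1)]
    b=f(.098,.118);w=f(.042,.056);d=f(.008,.016)
    for a in(b,w,d):
        if len(a)>20: print(n,len(a),np.median(a[:,2]).round(4),cv2.minAreaRect((a[:,:2]*1000).astype(np.float32)))
E
```

```text
[0.09 0.33 1.44 0.   1.37 0.59] [0.563 0.164 0.23 ] tool y az -28.465062808445733 z [-0.004  0.    -1.   ]
[0.603 0.234 0.377]
w1 1346 0.109 ((551.9750366210938, 143.05596923828125), (82.2984619140625, 15.996541976928711), 61.937103271484375)
w1 1482 0.0507 ((547.4983520507812, 144.8443603515625), (83.51978302001953, 130.03128051757812), 61.658607482910156)
w1 9610 0.0132 ((554.0264892578125, 151.93658447265625), (191.9243621826172, 156.11685180664062), 0.0009276240016333759)
scene4 132 0.1073 ((552.010498046875, 140.45535278320312), (82.81815338134766, 20.703144073486328), 63.32174301147461)
scene4 127 0.0488 ((546.9378051757812, 143.61451721191406), (82.87865447998047, 135.6899871826172), 61.82264709472656)
scene4 916 0.0125 ((553.5631713867188, 144.9735870361328), (169.97018432617188, 192.55747985839844), 89.79364776611328)
```

View pics/w1.png

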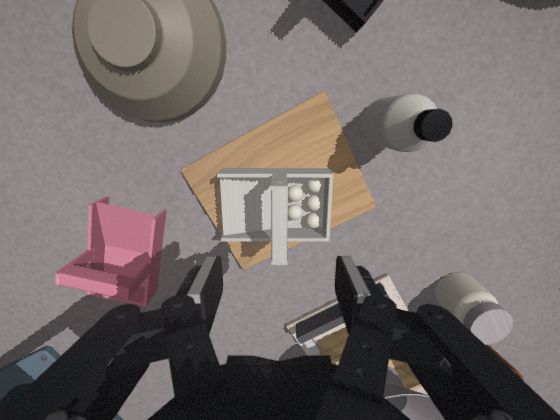

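The wrist view shows the scoop aligned with the fingers, and five balls behind the bar at about (305,203). The bar measures at (0.552,0.142). I'll descend and grip.

Request:
jog_arm(motion=[[-0.2,-0.4,-0.4,0,0,0,60],[-0.2,-0.4,-0.8,0,0,0,60],[0,-0.1,-0.8,0,0,0,60],[0,0,-0.8,0,0,0,60],[0,0,-0.8,0,0,0,60],[0,0,-0.8,0,0,0,60],[0,0,-0.8,0,0,0,60],[0,0,-0.6,0,0,0,60],[0,0,-0.3,0,0,0,60],[0,0,0,0,0,0,60]])

```text
time_s: 9.17
tcp_pos: [0.5538, 0.1406, 0.0786]
ee_rot: [-0.0, 0.859, 0.511, -0.0]
force: [-0.2, -0.1, 0.5]
width: 0.704
grasp_force: 0.0
```

Request:
jog_arm(motion=[[0,0,0,0,0,0,40],[0,0,0,0,0,0,25],[0,0,0,0,0,0,10],[0,0,0,0,0,0,5],[0,0,0,0,0,0,5],[0,0,0,0,0,0,5],[0,0,0,0,0,0,5],[0,0,0,0,0,0,5]])

```text
time_s: 9.83
tcp_pos: [0.5546, 0.1411, 0.0803]
ee_rot: [0.001, 0.859, 0.511, 0.001]
force: [-0.5, -0.1, 6.1]
width: 0.176
grasp_force: 59.6
```

Gripped at about 15 mm opening. I'll lift straight up, then carry the scoop level and gently to the funnel's far side.

Request:
jog_arm(motion=[[0,0,0.2,0,0,0,5],[0,0,0.4,0,0,0,5],[0,0,0.6,0,0,0,5],[0,0,0.8,0,0,0,5],[0,0,0.8,0,0,0,5],[0,0,0.8,0,0,0,5],[0,0,0.8,0,0,0,5],[0,0,0.7,0,0,0,5],[0,0,0.5,0,0,0,5],[0,0,0.4,0,0,0,5],[0,0,0.2,0,0,0,5],[0,0,0,0,0,0,5]])

```text
time_s: 10.83
tcp_pos: [0.5541, 0.141, 0.2351]
ee_rot: [0.0, 0.859, 0.512, 0.001]
force: [0.2, 0.1, -2.7]
width: 0.176
grasp_force: 58.6
```

Request:
jog_arm(motion=[[0,-0.15,0,0,0,0,5],[0.1,-0.3,0,0,0,0,5],[0.1,-0.45,0,0,0,0,5],[0.1,-0.6,0,0,0,0,5],[0.15,-0.75,0,0,0,0,5],[0.15,-0.75,0,0,0,0,5],[0.15,-0.75,0,0,0,0,5],[0.15,-0.75,0,0,0,0,5],[0.15,-0.75,0,0,0,0,5],[0.15,-0.75,0,0,0,0,5],[0.15,-0.75,0,0,0,0,5],[0.15,-0.75,0,0,0,0,5]])

```text
time_s: 11.83
tcp_pos: [0.5909, -0.0488, 0.2329]
ee_rot: [-0.0, 0.86, 0.511, -0.001]
force: [0.4, 1.0, -2.0]
width: 0.174
grasp_force: 58.6
```

Request:
jog_arm(motion=[[0.15,-0.75,0,0,0,0,5],[0.15,-0.75,0,0,0,0,5],[0.15,-0.75,0,0,0,0,5],[0.15,-0.7,0,0,0,0,5],[0.1,-0.6,0,0,0,0,5],[0.1,-0.5,0,0,0,0,5],[0.1,-0.4,0,0,0,0,5],[0,-0.3,0,0,0,0,5],[0,-0.2,0,0,0,0,5],[0,-0.1,0,0,0,0,5],[0,0,0,0,0,0,5],[0,0,0,0,0,0,5]])

```text
time_s: 12.83
tcp_pos: [0.6136, -0.1722, 0.2339]
ee_rot: [-0.0, 0.859, 0.512, 0.0]
force: [-0.5, -0.1, -1.6]
width: 0.179
grasp_force: 58.6
```

```bash
python3 - <<'E'
from h import *
s=bot.sense();print(s["tcp_pos"].round(4),s["width"],s["grasp_force"],s["qpos"].round(2))
look("scene","scene5");look("wrist","w2");look("side","side5")
a=cv2.imread("pics/scene5.png")[180:330,130:330];b=cv2.imread("pics/w2.png");c=cv2.imread("pics/side5.png")[180:330,220:420]
o=np.zeros((600,800,3),np.uint8);o[:300,:400]=cv2.resize(a,(400,300));o[:300,400:]=cv2.resize(b,(400,300));o[300:,:400]=cv2.resize(c,(400,300));cv2.imwrite("pics/m5.png",o)
E
```

```text
[ 0.6136 -0.1722  0.2339] 0.17914923760205717 58.61827790737152 [-0.45  0.41  1.3   0.    1.42  0.05]
```

View pics/m5.png

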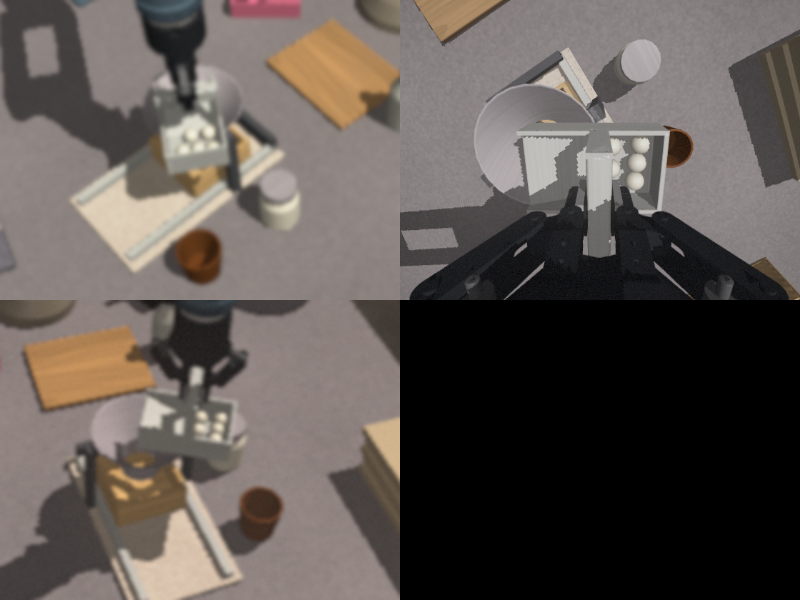

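All five balls are still in, and the scoop's mouth is over the funnel. I'll tip it slowly, mouth-down about its bar.

Request:
jog_arm(motion=[[0,0,0,-0.24,-0.44,0,5],[0,0,0,-0.24,-0.44,0,5],[0,0,0,-0.24,-0.44,0,5],[0,0,0,-0.24,-0.44,0,5],[0,0,0,-0.24,-0.44,0,5],[0,0,0,-0.24,-0.44,0,5],[0,0,0,-0.24,-0.44,0,5],[0,0,0,-0.24,-0.44,0,5],[0,0,0,-0.24,-0.44,0,5],[0,0,0,-0.24,-0.44,0,5],[0,0,0,-0.24,-0.44,0,5],[0,0,0,-0.24,-0.44,0,5]])

```text
time_s: 13.98
tcp_pos: [0.6134, -0.1721, 0.234]
ee_rot: [0.206, 0.834, 0.497, 0.122]
force: [0.4, 0.0, -2.0]
width: 0.175
grasp_force: 58.9
```

Request:
jog_arm(motion=[[0,0,0,0,0,0,5],[0,0,0,0,0,0,5],[-0.08,0.04,0,-0.19,-0.35,0,5],[-0.08,0.04,0,-0.19,-0.35,0,5],[-0.08,0.04,0,-0.19,-0.35,0,5],[-0.08,0.04,0,-0.19,-0.35,0,5],[-0.08,0.04,0,-0.19,-0.35,0,5],[-0.08,0.04,0,-0.19,-0.35,0,5],[-0.08,0.04,0,-0.19,-0.35,0,5],[-0.08,0.04,0,-0.19,-0.35,0,5],[-0.08,0.04,0,-0.19,-0.35,0,5],[-0.08,0.04,0,-0.19,-0.35,0,5]])

```text
time_s: 14.98
tcp_pos: [0.5946, -0.162, 0.2365]
ee_rot: [0.336, 0.791, 0.47, 0.2]
force: [-9.9, 11.2, 13.2]
width: 0.179
grasp_force: 67.9
```

Request:
jog_arm(motion=[[-0.08,0.04,0,-0.19,-0.35,0,5],[-0.08,0.04,0,-0.19,-0.35,0,5],[0,0,0,-0.19,-0.35,0,5],[0,0,0,0,0,0,5],[0,0,0,0,0,0,5],[0,0,0,0,0,0,5],[0,0,0,0,0,0,5],[0,0,0,0,0,0,5],[0,0,0,0,0,0,5]])

```text
time_s: 15.73
tcp_pos: [0.5933, -0.1522, 0.2549]
ee_rot: [0.364, 0.784, 0.461, 0.204]
force: [-0.7, -0.1, -1.5]
width: 0.178
grasp_force: 59.4
```

```bash
python3 - <<'E'
from h import *
s=bot.sense();q=s["ee_rot"];print(s["tcp_pos"].round(4),np.degrees(np.arccos(-R.from_quat([q[1],q[2],q[3],q[0]]).as_matrix()[2,2])),s["force"],s["qpos"].round(2))
look("scene","scene6");look("wrist","w3");look("side","side6")
a=cv2.imread("pics/scene6.png")[180:330,130:330];b=cv2.imread("pics/w3.png");c=cv2.imread("pics/side6.png")[180:330,220:420]
o=np.zeros((600,800,3),np.uint8);o[:300,:400]=cv2.resize(a,(400,300));o[:300,400:]=cv2.resize(b,(400,300));o[300:,:400]=cv2.resize(c,(400,300));cv2.imwrite("pics/m6.png",o)
E
```

```text
[ 0.5933 -0.1522  0.2549] 49.27935672066602 [-0.70811069 -0.08599317 -1.45657025] [-0.36  0.02  2.09 -0.63  0.22  0.71]
```

View pics/m6.png

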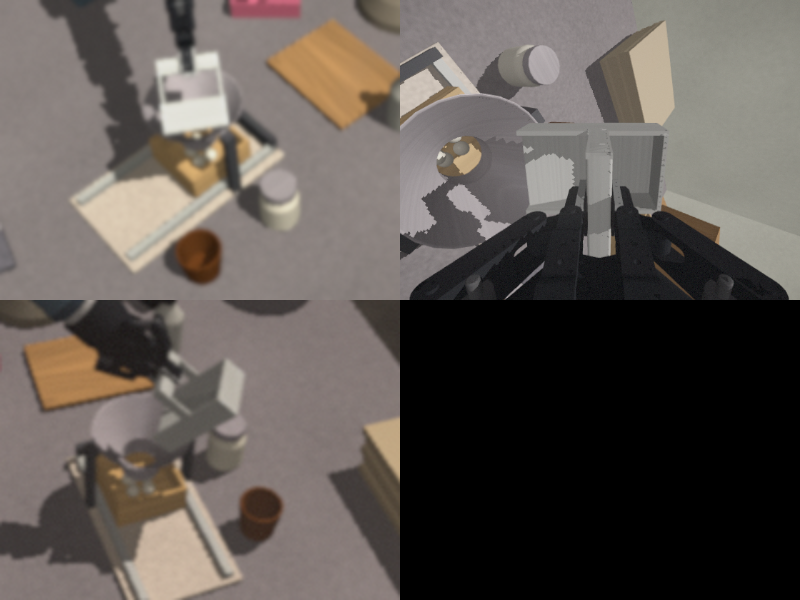

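The scoop is empty in the wrist view, and balls show in the box beneath the spout. Joint 5 reached its limit, so I'll turn back level while rising.

Request:
jog_arm(motion=[[0,0,0.1,0.3,0.55,0,5],[0,0,0.2,0.43,0.79,0,5],[0,0,0.2,0.43,0.79,0,5],[0,0,0.2,0.43,0.79,0,5],[0,0,0.2,0.43,0.79,0,5],[0,0,0.2,0.43,0.79,0,5],[0,0,0.2,0.43,0.79,0,5],[0,0,0,0.43,0.79,0,5],[0,0,0,0.43,0.79,0,5],[0,0,0,0.43,0.79,0,5],[0,0,0,0.43,0.79,0,5],[0,0,0,0.43,0.79,0,5]])

```text
time_s: 16.88
tcp_pos: [0.5936, -0.1526, 0.288]
ee_rot: [0.016, 0.859, 0.511, -0.004]
force: [0.1, -0.2, -2.2]
width: 0.176
grasp_force: 59.2
```

Request:
jog_arm(motion=[[0,0.3,0,0,0,0,5],[0,0.6,0,0,0,0,5],[0,0.9,0,0,0,0,5],[-0.1,1,0,0,0,0,5],[-0.1,1,0,0,0,0,5],[-0.1,1,0,0,0,0,5],[-0.2,1,0,0,0,0,5],[-0.2,1,0,0,0,0,5],[-0.2,1,0,0,0,0,5],[-0.2,0.9,0,0,0,0,5],[-0.2,0.6,0,0,0,0,5],[0,0.3,0,0,0,0,5]])

```text
time_s: 17.88
tcp_pos: [0.5585, 0.0913, 0.2881]
ee_rot: [0.017, 0.859, 0.512, -0.002]
force: [-0.2, -0.2, -1.5]
width: 0.176
grasp_force: 59.5
```

```bash
cat > st.py <<'E'
from h import *
s=bot.sense();q=s["ee_rot"];M=R.from_quat([q[1],q[2],q[3],q[0]]).as_matrix();z=M[:,2]
print(s["tcp_pos"].round(4),"w",s["width"].__round__(3),"F",s["force"].round(1),"q",s["qpos"].round(2),"tool z",z.round(3))
print("level fix units (rotvec/0.08)",(np.cross(z,[0,0,-1])/0.08).round(2),"y az",np.degrees(np.arctan2(M[1,1],M[0,1])))
E
python3 st.py; python3 - <<'E'
from h import *
for n in("scene","side","wrist"): look(n,n+"7")
o=np.zeros((600,800,3),np.uint8)
o[:300,:400]=cv2.resize(cv2.imread("pics/scene7.png")[200:320,150:310],(400,300));o[300:,:400]=cv2.resize(cv2.imread("pics/side7.png")[215:335,230:390],(400,300));o[:300,400:]=cv2.resize(cv2.imread("pics/wrist7.png"),(400,300))
cv2.imwrite("pics/m7.png",o)
E
```

```text
[0.5585 0.0913 0.2881] w 0.176 F [-0.2 -0.2 -1.5] q [-0.01  0.25  1.41 -0.03  1.47  0.48] tool z [ 0.014 -0.032 -0.999]
level fix units (rotvec/0.08) [0.4  0.17 0.  ] y az -28.322805476576253
```

View pics/m7.png

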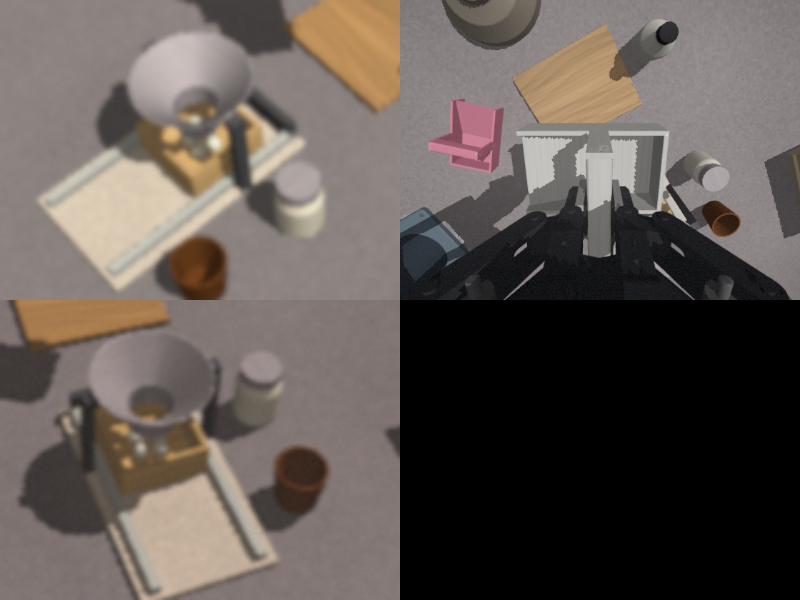

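The scoop is empty, the balls are in the box, and the funnel and base look clear. I'll level the 2° residual and bring the scoop down over the board.

Request:
jog_arm(motion=[[-0.1,0.3,0,0.2,0.08,0,5],[0,0.6,0,0.2,0.09,0,5],[0,0.7,-0.2,0,0,0,5],[0,0.4,-0.5,0,0,0,5],[0,0.2,-0.9,0,0,0,5],[0,0,-1,0,0,0,5],[0,0,-1,0,0,0,5],[0,0,-1,0,0,0,5],[0,0,-1,0,0,0,5],[0,0,-0.9,0,0,0,5],[0,0,-0.7,0,0,0,5],[0,0,-0.4,0,0,0,5]])

```text
time_s: 19.03
tcp_pos: [0.5571, 0.1424, 0.0947]
ee_rot: [-0.001, 0.86, 0.51, -0.003]
force: [-0.3, 0.8, -1.0]
width: 0.175
grasp_force: 59.4
```

Request:
jog_arm(motion=[[0,0,-0.2,0,0,0,5],[0,0,0,0,0,0,5],[0,0,0,0,0,0,5]])

```text
time_s: 19.28
tcp_pos: [0.5589, 0.1425, 0.0931]
ee_rot: [0.0, 0.86, 0.511, -0.001]
force: [-0.0, 0.3, -2.4]
width: 0.174
grasp_force: 59.4
```

```bash
cat > sc.py <<'E'
from h import *
look("wrist","wz");P=np.load("wz.npz")["P"].reshape(-1,3);P=P[~np.isnan(P[:,0])]
t=bot.sense()["tcp_pos"]
P=P[(abs(P[:,0]-t[0])<.1)&(abs(P[:,1]-t[1])<.1)]
w=P[(P[:,2]>.042)&(P[:,2]<.068)]
print("walls z",np.percentile(w[:,2],[50,90]).round(4),cv2.minAreaRect((w[:,:2]*1000).astype(np.float32)))
A=np.c_[w[:,:2],np.ones(len(w))]
for _ in range(4):
    c=np.linalg.lstsq(A,w[:,2],rcond=None)[0];k=abs(A@c-w[:,2])<.003;A=A[k];w=w[k]
print("rim plane slope x,y",c[:2].round(3),"z at tcp",(c[0]*t[0]+c[1]*t[1]+c[2]).round(4),len(w))
E
python3 st.py; python3 sc.py
```

```text
[0.5589 0.1425 0.0931] w 0.174 F [-0.   0.3 -2.4] q [ 0.06  0.43  1.65 -0.    1.06  0.56] tool z [-0.001 -0.001 -1.   ]
level fix units (rotvec/0.08) [ 0.01 -0.01  0.  ] y az -28.56883726271105
walls z [0.0525 0.064 ] ((554.6383056640625, 145.02407836914062), (82.45182037353516, 131.27796936035156), 61.37363815307617)
rim plane slope x,y [0.055 0.011] z at tcp 0.0541 3062
```

Request:
jog_arm(motion=[[0,0,-0.15,0,0,0,5],[0,0,-0.15,0,0,0,5],[0,0,-0.1,0,0,0,5],[0,0,-0.05,0,0,0,5],[0,0,-0.03,0,0,0,5],[0,0,0,0,0,0,5],[0,0,0,0,0,0,5]])

```text
time_s: 19.92
tcp_pos: [0.5582, 0.1426, 0.0807]
ee_rot: [0.0, 0.86, 0.511, -0.001]
force: [-0.2, 0.4, 0.3]
width: 0.172
grasp_force: 59.6
```

Request:
jog_arm(motion=[[0,0,-0.03,0,0,0,5],[0,0,0,0,0,0,5],[0,0,0,0,0,0,20],[0,0,0,0,0,0,35],[0,0,0,0,0,0,50],[0,0,0,0,0,0,55],[0,0,0,0,0,0,55],[0,0,0.2,0,0,0,55],[0,0,0.5,0,0,0,55],[0,0,0.8,0,0,0,55],[0,0,1,0,0,0,55],[0,0,1,0,0,0,55]])

```text
time_s: 20.92
tcp_pos: [0.5577, 0.1425, 0.168]
ee_rot: [-0.0, 0.86, 0.511, -0.002]
force: [0.6, -0.9, -0.3]
width: 0.643
grasp_force: 0.0
```

Request:
jog_arm(motion=[[-0.3,0,1,0,0,0,55],[-0.6,0,1,0,0,0,55],[-1,0,0.5,0,0,0,55],[-1,0,0,0,0,0,55],[-1,0,0,0,0,0,55],[-1,0,0,0,0,0,55],[0,0,0,0,0,0,55],[0,0,0,0,0,0,55]])

```text
time_s: 21.58
tcp_pos: [0.4349, 0.1427, 0.2305]
ee_rot: [0.0, 0.859, 0.511, -0.001]
force: [0.7, 0.3, -0.7]
width: 0.639
grasp_force: 0.0
```

```bash
python3 st.py; python3 - <<'E'
from h import *
for n in("scene","side","wrist"): look(n,n+"9")
o=np.zeros((600,800,3),np.uint8)
o[:300,:400]=cv2.resize(cv2.imread("pics/scene9.png")[170:320,150:350],(400,300));o[300:,:400]=cv2.resize(cv2.imread("pics/side9.png")[215:305,250:370],(400,300));o[:300,400:]=cv2.resize(cv2.imread("pics/wrist9.png"),(400,300));o[300:,400:]=cv2.resize(cv2.imread("pics/scene9.png")[225:300,175:275],(400,300),interpolation=cv2.INTER_CUBIC)
cv2.imwrite("pics/m9.png",o)
for n in("wrist9","scene9"):
    P=np.load(n+".npz")["P"].reshape(-1,3);P=P[~np.isnan(P[:,0])]
    f=lambda z0,z1:P[(abs(P[:,0]-.555)<.1)&(abs(P[:,1]-.145)<.09)&(P[:,2]>z0)&(P[:,2]<z1)]
    for a in(f(.098,.118),f(.042,.056)):
        if len(a)>20: print(n,len(a),np.median(a[:,2]).round(4),cv2.minAreaRect((a[:,:2]*1000).astype(np.float32)))
E
python3 box2.py 9
```

```text
[0.4349 0.1427 0.2305] w 0.639 F [ 0.7  0.3 -0.7] q [ 0.07  0.09  1.74 -0.    1.31  0.57] tool z [-0.001 -0.001 -1.   ]
level fix units (rotvec/0.08) [ 0.02 -0.01  0.  ] y az -28.509706122420187
wrist9 2032 0.1089 ((557.905517578125, 142.9857177734375), (82.34431457519531, 17.130966186523438), 61.687583923339844)
wrist9 1444 0.0507 ((554.4396362304688, 144.49588012695312), (82.19564819335938, 131.00497436523438), 61.44046401977539)
scene9 129 0.1068 ((558.2509765625, 140.64842224121094), (81.83642578125, 20.351327896118164), 61.49100875854492)
scene9 136 0.0487 ((555.7618408203125, 141.79913330078125), (83.02539825439453, 130.13299560546875), 61.646583557128906)
9 scene 87 far-wall y 2/98% [-0.1888 -0.0779] [(np.float64(-0.196), np.int64(6)), (np.float64(-0.192), np.int64(14)), (np.float64(-0.084), np.int64(8)), (np.float64(-0.08), np.int64(6))]
9 side 52 far-wall y 2/98% [-0.1921 -0.1357] [(np.float64(-0.196), np.int64(15)), (np.float64(-0.192), np.int64(15)), (np.float64(-0.188), np.int64(8)), (np.float64(-0.14), np.int64(1))]
```

View pics/m9.png

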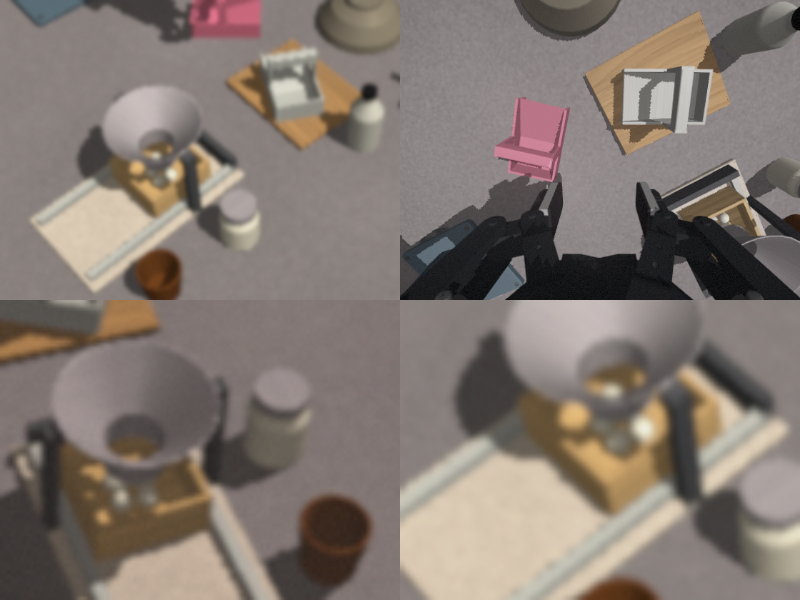

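The scoop is upright and empty on the board, and the box is still centred. From the existing depth data I'll count the balls in the box and check for strays.

```bash
python3 - <<'E'
from h import *
from scipy.cluster.hierarchy import fcluster,linkage
for n in("scene9","side9","wrist9"):
    D=np.load(n+".npz");P=D["P"].reshape(-1,3);C=D["im"].reshape(-1,3).astype(int)
    sat=C.max(1)-C.min(1)
    b=(abs(P[:,0]-.556)<.05)&(abs(P[:,1]+.137)<.05)&(P[:,2]>.023)&(P[:,2]<.042)
    Q=P[b]; print(n,"in box",len(Q))
    if len(Q)>3:
        L=fcluster(linkage(Q,"single"),.006,"distance")
        for i in set(L):
            if (L==i).sum()>2: print("  ",(L==i).sum(),Q[L==i].mean(0).round(3),"sat",np.median(sat[b][L==i]),"span",np.ptp(Q[L==i],0).round(3))
    # strays: white-ish small points z .012-.024 on bench
    s=(P[:,0]>.3)&(P[:,0]<.9)&(P[:,1]>-.45)&(P[:,1]<.05)&(P[:,2]>.013)&(P[:,2]<.045)&(C.min(1)>150)
    s&=~((abs(P[:,0]-.556)<.09)&(P[:,1]<-.03)&(P[:,1]>-.345)); print("  stray-like",s.sum(),P[s].mean(0).round(3) if s.any() else "")
E
```

```text
scene9 in box 101
   3 [ 0.606 -0.09   0.027] sat 78.0 span [0.001 0.005 0.005]
   17 [ 0.544 -0.15   0.033] sat 21.0 span [0.016 0.011 0.012]
   62 [ 0.569 -0.139  0.036] sat 26.0 span [0.023 0.037 0.014]
  stray-like 54 [ 0.6   -0.271  0.025]
side9 in box 126
   34 [ 0.541 -0.149  0.034] sat 25.0 span [0.018 0.019 0.013]
   29 [ 0.565 -0.153  0.034] sat 21.0 span [0.015 0.016 0.013]
   4 [ 0.573 -0.137  0.032] sat 21.0 span [0.007 0.002 0.007]
   18 [ 0.52  -0.089  0.032] sat 42.0 span [0.02  0.005 0.019]
   3 [ 0.554 -0.088  0.037] sat 39.0 span [0.003 0.002 0.009]
  stray-like 0 
wrist9 in box 427
   286 [ 0.566 -0.125  0.034] sat 14.0 span [0.032 0.031 0.015]
   30 [ 0.604 -0.182  0.033] sat 33.0 span [0.003 0.004 0.018]
   110 [ 0.605 -0.131  0.034] sat 31.0 span [0.003 0.062 0.019]
  stray-like 0
```

```bash
python3 - <<'E'
from h import *
Q=[]
for n in("scene9","side9","wrist9"):
    P=np.load(n+".npz")["P"].reshape(-1,3)
    Q.append(P[(abs(P[:,0]-.556)<.044)&(abs(P[:,1]+.137)<.044)&(P[:,2]>.021)&(P[:,2]<.05)])
Q=np.vstack(Q)
g=np.stack(np.meshgrid(np.arange(.51,.602,.002),np.arange(-.185,-.088,.002),[.028],indexing="ij"),-1).reshape(-1,3)
for _ in range(7):
    d=np.linalg.norm(g[:,None]-Q[None],axis=2);s=(abs(d-.010)<.0025).sum(1)-2*(d<.006).sum(1)
    i=s.argmax();print(g[i],s[i]);Q=Q[d[i]>.0135]
    g=g[np.hypot(*(g-g[i])[:,:2].T)>.018]
    if len(Q)<8: break
E
```

```text
[ 0.57  -0.127  0.028] 213
[ 0.566 -0.147  0.028] 100
[ 0.548 -0.121  0.028] 44
[ 0.54  -0.145  0.028] 38
[ 0.518 -0.107  0.028] 13
[ 0.526 -0.131  0.028] 9
[ 0.52  -0.159  0.028] 8
```

Four balls are clear and the fifth is uncertain because the funnel hides part of the box. There is plenty of time, so I'll take one more depth look from the robot's side under the funnel.

Request:
jog_arm(motion=[[0,-0.5,0,0,0,0,55],[-0.2,-1,0,0,0,0,55],[-0.3,-1,0,0,0,0,55],[-0.3,-1,0,0,0,0,55],[-0.3,-1,0,0,0,0,55],[-0.3,-1,0,0,-0.7,0,55],[-0.3,-1,0,0,-0.8,0,55],[-0.3,-1,0,0,-0.8,0,55],[-0.3,-1,0,0,-0.8,0,55],[-0.3,-1,0,0,-0.8,0,55],[-0.3,-1,0,0,-0.8,0,55],[-0.3,-1,0,0,-0.8,0,55]])

```text
time_s: 22.73
tcp_pos: [0.3566, -0.1438, 0.2305]
ee_rot: [0.111, 0.839, 0.499, 0.184]
force: [0.7, -0.4, -0.4]
width: 0.642
grasp_force: 0.0
```

Request:
jog_arm(motion=[[0,-1,-0.5,0,-0.75,0,55],[0,-1,-0.8,0,0,0,55],[0,-0.3,-0.8,0,0,0,55],[0,0,-0.8,0,0,0,55],[0,0,-0.8,0,0,0,55],[0,0,-0.7,0,0,0,55],[0,0,0,0,0,0,55],[0,0,0,0,0,0,55]])

```text
time_s: 23.4
tcp_pos: [0.3565, -0.1994, 0.1192]
ee_rot: [0.123, 0.834, 0.495, 0.209]
force: [-0.2, -1.3, -0.3]
width: 0.644
grasp_force: 0.0
```

```bash
python3 st.py; python3 - <<'E'
from h import *
look("wrist","wristA"); print(pose("wrist")[2][:3,3].round(3))
Q=[]
for n in("scene9","side9","wrist9","wristA"):
    P=np.load(n+".npz")["P"].reshape(-1,3)
    q=P[(abs(P[:,0]-.556)<.046)&(abs(P[:,1]+.137)<.046)&(P[:,2]>.023)&(P[:,2]<.05)];print(n,len(q));Q.append(q)
D=np.load("wristA.npz");P=D["P"].reshape(-1,3);C=D["im"].reshape(-1,3).astype(int)
Q=np.vstack(Q)
g=np.stack(np.meshgrid(np.arange(.51,.602,.002),np.arange(-.185,-.088,.002),[.028],indexing="ij"),-1).reshape(-1,3)
for _ in range(7):
    d=np.linalg.norm(g[:,None]-Q[None],axis=2);s=(abs(d-.010)<.0025).sum(1)-2*(d<.006).sum(1)
    i=s.argmax();print(g[i],s[i]);Q=Q[d[i]>.0135]
    g=g[np.hypot(*(g-g[i])[:,:2].T)>.018]
E
```

```text
[ 0.3565 -0.1994  0.1192] w 0.644 F [-0.2 -1.3 -0.3] q [-1.22 -0.06  2.34  0.66  0.8  -1.18] tool z [ 0.469  0.002 -0.883]
level fix units (rotvec/0.08) [-0.03  5.87  0.  ] y az -31.740226287593675
[ 0.324 -0.13   0.265]
scene9 93
side9 102
wrist9 286
wristA 468
[ 0.57  -0.127  0.028] 284
[ 0.548 -0.121  0.028] 258
[ 0.566 -0.147  0.028] 91
[ 0.54  -0.145  0.028] 35
[ 0.594 -0.175  0.028] 24
[ 0.512 -0.089  0.028] 5
[ 0.528 -0.123  0.028] 5
```

```bash
python3 - <<'E'
from h import *
c=np.array([.594,-.175,.028])
for n in("scene9","side9","wrist9","wristA"):
    D=np.load(n+".npz");P=D["P"].reshape(-1,3);C=D["im"].reshape(-1,3).astype(int)
    k=(np.linalg.norm(P-c,axis=1)<.016)&(P[:,2]>.021);i=np.flatnonzero(k);print(n,k.sum())
    for j in i[::max(1,len(i)//12)]: print("   ",(j%560,j//560),P[j].round(3),C[j])
    for b in([.57,-.127,.028],[.548,-.121,.028]):
        k=np.abs(np.linalg.norm(P-b,axis=1)-.01)<.0025; 
        if k.any(): print("  ref ball",k.sum(),np.median(C[k],0))
E
```

```text
scene9 4
    (np.int64(223), np.int64(272)) [ 0.592 -0.189  0.033] [51 78 96]
    (np.int64(223), np.int64(273)) [ 0.59  -0.189  0.026] [56 79 96]
    (np.int64(224), np.int64(273)) [ 0.597 -0.189  0.034] [52 79 97]
    (np.int64(224), np.int64(274)) [ 0.596 -0.189  0.027] [57 81 97]
  ref ball 31 [153. 185. 198.]
  ref ball 4 [120.  140.5 152.5]
side9 4
    (np.int64(306), np.int64(281)) [ 0.591 -0.188  0.031] [54 76 96]
    (np.int64(308), np.int64(281)) [ 0.597 -0.19   0.031] [52 76 96]
    (np.int64(307), np.int64(282)) [ 0.593 -0.191  0.028] [53 77 97]
    (np.int64(306), np.int64(283)) [ 0.591 -0.189  0.022] [55 79 99]
  ref ball 7 [70. 84. 94.]
  ref ball 3 [ 85.  94. 101.]
wrist9 63
    (np.int64(482), np.int64(312)) [ 0.607 -0.168  0.022] [55 69 84]
    (np.int64(484), np.int64(315)) [ 0.607 -0.171  0.025] [49 68 82]
    (np.int64(485), np.int64(317)) [ 0.606 -0.172  0.028] [49 67 79]
    (np.int64(486), np.int64(318)) [ 0.608 -0.176  0.026] [53 69 83]
    (np.int64(486), np.int64(319)) [ 0.608 -0.18   0.025] [52 70 84]
    (np.int64(485), np.int64(320)) [ 0.606 -0.181  0.02
[... 842 characters left out ...]
  83 101]
    (np.int64(416), np.int64(92)) [ 0.606 -0.178  0.035] [62 82 98]
    (np.int64(408), np.int64(94)) [ 0.608 -0.178  0.024] [62 81 99]
    (np.int64(413), np.int64(95)) [ 0.608 -0.181  0.029] [ 66  85 103]
    (np.int64(408), np.int64(97)) [ 0.608 -0.181  0.022] [63 81 96]
    (np.int64(414), np.int64(98)) [ 0.598 -0.182  0.037] [62 82 95]
    (np.int64(411), np.int64(100)) [ 0.595 -0.183  0.035] [60 81 96]
    (np.int64(410), np.int64(102)) [ 0.587 -0.183  0.039] [ 67  90 105]
    (np.int64(402), np.int64(105)) [ 0.589 -0.183  0.028] [ 67  88 106]
    (np.int64(398), np.int64(108)) [ 0.581 -0.183  0.028] [ 76  98 116]
  ref ball 76 [121. 131. 136.]
  ref ball 265 [110. 118. 124.]
```

```bash
python3 - <<'E'
from h import *
occ=np.full((26,26),".");
for n in("scene9","side9","wrist9","wristA"):
    P=np.load(n+".npz")["P"].reshape(-1,3)
    P=P[(abs(P[:,0]-.557)<.052)&(abs(P[:,1]+.137)<.052)&(P[:,2]>.008)&(P[:,2]<.05)]
    for p in P:
        i=int((.609-p[0])/.004);j=int((-.085-p[1])/.004)
        occ[i,j]='f' if p[2]<.0225 and occ[i,j]!='B' else 'B' if p[2]>.025 else occ[i,j]
print("rows x .609->.505, cols y -.085->-.189");print("\n".join("".join(r) for r in occ))
# strays: scene/side depth change before/after
for n in("scene","side"):
    A=np.load(n+"0.npz");B=np.load(n+"9.npz");ok=(A["d"]>0)&(B["d"]>0)
    ch=ok&((A["d"]-B["d"])>.006)&(A["P"][...,2]<.03)&(B["P"][...,2]<.06)
    k,l,st,ce=cv2.connectedComponentsWithStats(ch.astype(np.uint8))
    for i in range(1,k):
        if st[i,4]>=4: m=l==i; print(n,st[i],B["P"][m].mean(0).round(3),"sat",np.median(np.ptp(B["im"][m].astype(int),axis=1)),B["im"][m].mean(0).round())
E
```

```text
rows x .609->.505, cols y -.085->-.189
BBBB....fBBBBBBBBBBBBBBBBf
BBBBBBBBBBBBfBBffffffffBBB
Bffff.f.ffffffffffffffffBB
fffff..fffffffffffffffffBB
fffffff..fffffffffffffffBB
ffffffff.fffffffffffffffBf
Bfffffff.fffffffffffffffBB
BfffffffBBBBf..fffffffffBB
BffffffBBBBBBBBBBBffffffB.
BffffffBBBBBBBBBBBffffffBf
BffffffBBBBBBBBBBBBfffffB.
Bffffff.BBBBBBB.BBBfffffBB
Bffffff.BBBfBBBBBBffffffBB
BBffffBBBBff.f.BffffBfffBB
BfffffBBBBBB..BBBfffffffBB
BfffffBBBBffffBBBBffffffBB
BfffffBBBff.fBBBBBBfffffBB
BffffffBBBB.fBBBBBBff...BB
Bf.f.ff..BBfBBBBBBffff...B
BB.ff.f.fBBBBBBfBfff.f...B
BBfff.ff.fBBB.f.ffffff...B
BBffffffffffffffffff.f...B
BBfffffffff..fffffffff...B
BBfffff.f......ff.ffff....
Bf.fff..........fff.ff....
Bf.f.ff.ffff.....fBfBBB.B.
scene [176   0   6   4   8] [-2.176  1.224 -0.177] sat 82.0 [ 86. 134. 167.]
scene [347   0   6   5  11] [-0.724  1.862  0.017] sat 44.0 [38. 56. 78.]
scene [354   0   7   5  16] [-0.755  1.986 -0.012] sat 16.0 [117. 133. 132.]
scene [179   2   9  15  33] [-2.18   1.258 -0.265] sat 85.0 [ 92. 142. 175.]
scene [341   2  18  24  85] [-0.735  1.873 -0.069] sat
[... 28231 characters left out ...]
451 -0.744] sat 11.5 [46. 51. 57.]
side [547 378   5   3   5] [ 1.67  -0.458 -0.744] sat 11.0 [50. 54. 61.]
side [548 378  11  11  19] [ 1.647 -0.487 -0.706] sat 11.0 [53. 58. 64.]
side [323 381   4   2   4] [ 0.533 -0.492  0.004] sat 13.0 [115. 116. 128.]
side [547 381   2   2   4] [ 1.658 -0.465 -0.747] sat 10.5 [54. 58. 64.]
side [554 388   3   4   5] [ 1.662 -0.507 -0.744] sat 10.0 [47. 52. 58.]
side [558 388   2   4   5] [ 1.676 -0.51  -0.741] sat 10.0 [47. 51. 57.]
side [ 50 393   3   3   4] [-0.153 -0.324  0.004] sat 13.5 [108. 110. 122.]
side [557 394   3   3   4] [ 1.656 -0.53  -0.743] sat 10.5 [47. 51. 58.]
side [134 404   5   2   5] [ 0.054 -0.412  0.004] sat 13.0 [109. 112. 122.]
```

```bash
python3 - <<'E'
from h import *
for n in("scene9","side9","wrist9","wristA"):
    D=np.load(n+".npz");P=D["P"].reshape(-1,3);C=D["im"].reshape(-1,3).astype(int)
    k=(P[:,0]>.520)&(P[:,0]<.5375)&(P[:,1]>-.137)&(P[:,1]<-.118)&(P[:,2]>.021)&(P[:,2]<.05)
    print(n,k.sum());
    for j in np.flatnonzero(k)[:12]: print("  ",(int(j%560),int(j//560)),P[j].round(3),C[j])
E
```

```text
scene9 2
   (228, 246) [ 0.533 -0.125  0.05 ] [134 158 170]
   (225, 247) [ 0.528 -0.134  0.048] [126 158 181]
side9 13
   (282, 267) [ 0.532 -0.13   0.05 ] [ 94 106 119]
   (281, 268) [ 0.529 -0.13   0.046] [ 99 122 141]
   (281, 269) [ 0.529 -0.132  0.044] [ 90 107 121]
   (282, 269) [ 0.531 -0.136  0.048] [112 126 135]
   (283, 269) [ 0.534 -0.136  0.046] [121 136 144]
   (281, 270) [ 0.528 -0.134  0.041] [ 80  94 107]
   (279, 271) [ 0.526 -0.122  0.023] [53 74 92]
   (280, 271) [ 0.529 -0.124  0.024] [54 75 93]
   (281, 271) [ 0.532 -0.123  0.021] [67 82 96]
   (279, 272) [ 0.525 -0.126  0.023] [52 74 95]
   (281, 272) [ 0.531 -0.127  0.022] [59 79 98]
   (283, 273) [ 0.536 -0.132  0.021] [ 76  92 106]
wrist9 0
wristA 90
   (356, 61) [ 0.537 -0.121  0.045] [130 138 142]
   (357, 61) [ 0.536 -0.122  0.047] [137 145 150]
   (358, 61) [ 0.536 -0.122  0.048] [143 152 156]
   (359, 61) [ 0.536 -0.122  0.049] [163 173 179]
   (360, 61) [ 0.537 -0.123  0.049] [172 184 189]
   (355, 62) [ 0.534 -0.121  0.047] [121 129 133]
   (356, 62) [ 0.536 -0.122  0.045] [133 143 148]
   (357, 62) [ 0.535 -0.122  0.047] [149 159 164]
   (358, 62) [ 0.535 -0.123  0.048] [158 168 173]
   (359, 62) [ 0.535 -0.123  0.049] [167 178 183]
   (360, 62) [ 0.536 -0.124  0.05 ] [175 186 192]
   (353, 63) [ 0.535 -0.121  0.042] [111 120 123]
```

```bash
python3 - <<'E'
from h import *
from scipy.optimize import least_squares
Q=np.vstack([(lambda P:P[(P[:,0]>.52)&(P[:,0]<.58)&(P[:,1]>-.16)&(P[:,1]<-.11)&(P[:,2]>.0405)&(P[:,2]<.064)])(np.load(n+".npz")["P"].reshape(-1,3)) for n in("scene9","side9","wrist9","wristA")])
r=least_squares(lambda c:np.linalg.norm(Q-c,axis=1)-.01,[.545,-.132,.044],loss="soft_l1",f_scale=.001);print(len(Q),r.x.round(4),np.percentile(abs(r.fun),[50,80]).round(4))
E
python3 st.py
```

```text
151 [ 0.5376 -0.1313  0.0435] [0.0004 0.001 ]
[ 0.3568 -0.2     0.1201] w 0.645 F [ 0.4 -0.2 -0.2] q [-1.22 -0.06  2.34  0.66  0.8  -1.18] tool z [ 0.47   0.    -0.883]
level fix units (rotvec/0.08) [-0.    5.88  0.  ] y az -31.683756467312755
```

The fifth ball rests on top of the others, with its centre about 26 mm above the box floor, inside the 36 mm limit. The robot touches nothing, so I'll hand in.

```bash
python3 -c "
from plant import bot
print(bot.job_done())"
```

```text
the job is handed in; nothing more can be done
None
```

I handed the job in (no verdict was returned): by my measurements the box is centred under the spout with all five balls in it (one resting on the others), and the empty scoop stands upright and released on its board.

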